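Turn the waffle out of the waffle maker

TASK

The waffle is baked: open the waffle maker's lid all the way back, lift the waffle level out of its pocket without jabbing the coated lower plate, and lay it gently, flat and right side up, on the cooling rack, clear of the two waffles already cooling there. Leave the lid open and everything else on the counter where it stands.

Things in the scene. Friction and masses are not known exactly. Their poses are not given: they have to be found in the camera images.
- waffle_maker: Black electric waffle maker with a steel rim, 176 x 206 mm (x, y), 129 mm high shut, fixed to the counter. Origin: centre of its underside on the counter; x points from its front (handle side) to its rear hinge, z up. The lower baking plate's flat top is 85 mm above the origin and has two oblong pockets side by side, 119.5 mm along x, 55.5 mm along y, 15 mm deep, centred at x = 0, y = +48 mm and y = -48 mm. Only one of them holds a waffle, the other has just crumbs in it.
- lid (a joint): Lid hinge of the waffle maker, rad: 0 shut, 1.83 leaning back against its stop (about 105 degrees). A stiff hinge: the lid stays wherever it is left; raising it takes about 6 N at the handle. It may start slightly ajar. Fully open it stands up behind the plate, its handle bar 282 mm above the counter and 79 mm behind the hinge: keep a carried waffle clear of it.
- lid_handle (a point): Middle of the lid's black round handle bar: 12 mm thick, 110 mm long, parallel to the hinge (the maker's y), 40 mm ahead of the lid's front edge (34 mm free gap between bar and lid), held by a leg at each end. With the lid shut it lies 111 mm above the counter. It moves with the lid, 212.6 mm from the hinge axis.
- lid_hinge (a point): Point on the hinge axis, midway along it, at the rear of the waffle maker: 85 mm behind its centre, 85 mm above the counter, axis along the maker's y. The lid's front rises and swings over towards the rear.
- waffle: The freshly baked golden waffle with a square grid on both faces, rigid, 116 mm long (its x), 52 mm wide (its y), 30 mm thick, about 90 g. Origin: centre of its underside, z up through its top. It starts in one pocket of the lower plate under the lid, long side from front to rear, and stands 15 mm proud of the plate, with about 1.7 mm of play all round; the flat plate is 40 mm wide between the two pockets and 20 mm wide outside them, with nothing standing up beside it.
- rack: Chromed wire cooling rack, 220 mm (its x) by 320 mm (its y), fixed to the counter. Origin: centre of its footprint at counter level; z up. Its flat wire top is 28 mm above the counter.
- cooled_a: A waffle just like the fresh one, already cooling flat near the rack's -y end, long side along the rack's x. Origin: centre of its underside.
- cooled_b: The same, near the rack's +y end; the middle of the rack between the two is free.
- syrup: Amber syrup bottle with red cap, 58 mm diameter, 170 mm high; origin at the centre of its foot. Bystander.
- jam: Glass jam jar with red lid, 68 mm diameter, 95 mm high; origin at the centre of its foot. Bystander.
- mug: Blue ceramic mug, 80 mm diameter, 90 mm high; origin at the centre of its foot. Bystander.
- bowl: Steel mixing bowl, 150 mm across, 75 mm high; origin at the centre of its foot. Bystander.
- spatula: Kitchen spatula with a wooden handle and a red head, 280 mm long, lying on the counter between the waffle maker and the rack; origin midway along it. Bystander.
- lower_plate: The dark coated lower baking plate of the waffle maker (same origin and axes as the waffle maker).
There are look-alikes about, which are no part of the job. What is shaped like the cooled_b but red is not meant.

How it is judged:
On the way, in this order (a step that is already met when the one before it is completed fails the run):
1. the lid is swung all the way back (past 1.5 rad) (value of joint lid above 1.5 rad), for 0.2 s.
2. the waffle, held in the fingers, is lifted level clear of its pocket (its underside over 20 mm above the plate) (z of waffle in the frame of waffle_maker above 0.105 m and angle between waffle's own z axis and vertical below 0.35 rad and contact force between the fingers and waffle above 0.5 N), for 0.2 s.
At the end, for the whole second after the job is handed in: The waffle lies at rest, flat (within 0.1 rad) and right side up on the rack's wires, its underside 24 to 33 mm above the counter and its centre within 70 mm (rack x) and 120 mm (rack y) of the rack's centre, touching neither of the two cooled waffles; the lid still stands open past 1.4 rad (x of waffle in the frame of rack between -0.07 and 0.07 m and y of waffle in the frame of rack between -0.12 and 0.12 m and z of waffle in the frame of rack between 0.024 and 0.033 m and angle between waffle's own z axis and vertical below 0.1 rad and linear speed of waffle below 0.02 m/s and contact force between waffle and cooled_a below 0.05 N and contact force between waffle and cooled_b below 0.05 N and value of joint lid above 1.4 rad).
It fails at once if the fingers jab the coated lower plate (over 15 N) (contact force between the fingers and lower_plate above 15 N).
It fails at once if the waffle is tipped more than 0.6 rad (angle between waffle's own z axis and vertical above 0.6 rad).
It fails at once if the waffle is dropped (falls free faster than 0.7 m/s, about 25 mm of fall) or pressed onto the rack (over 30 N) ((linear speed of waffle above 0.7 m/s and contact force between the fingers and waffle below 0.1 N) or contact force between waffle and rack above 30 N).
It fails at once if a cooled waffle is shifted by more than 20 mm (distance of any of cooled_a, cooled_b from where it was at the start of the episode above 0.02 m).
It fails at once if another thing on the counter is shifted by more than 30 mm (distance of any of syrup, jam, mug, bowl, spatula from where it was at the start of the episode above 0.03 m).
It also fails if it takes over 69 s, if anything falls off the work surface, if the arm or the gripper's body presses on something with over 40 N, if the wrist force passes 120 N, or if a joint passes its speed limit or range.

ROBOT

A 7-joint arm with a two-finger parallel gripper is mounted at the origin on the work surface. World frame = base frame: x ahead of the robot, y to its left, z up, the work surface at z = 0. Lengths are in m, angles in rad, forces in N, time in s.
With the tool pointing down it reaches from about 0.425 to 0.925 m from the base axis. Payload 6.8 kg.
Tool frame: the origin (TCP) lies midway between the tips of the shut fingers; the grasp point (between the pads) lies 19 mm behind it; z points along the fingers, y is the line along which they close (so a half turn about z gives the same grasp; the last joint's range is limited). The gripper opens to 85 mm and grips with 20 to 120 N. Pads are 22 mm wide; open, the fingers measure 114 mm over their backs; the gripper's body (76 mm by 85 mm) begins 54 mm behind the grasp point. The pads swing forward as they close: fully open they stand 13 mm farther back than shut.
Start: joints at [-1.282, 0.477, 0.022, 1.555, -0.011, 1.109, -0.083], TCP at [0.261, 0.623, 0.231] pointing down, gripper open.
Joint ranges: [-2.96, 2.96], [-0.34, 2.1], [-1.41, 1.46], [0.24, 2.44], [-1.37, 4.51], [0.17, 1.92], [-2.96, 2.96]. Speed limits (rad/s): [2.39, 2.39, 3.14, 3.14, 3.14, 3.14, 3.14].

INTERFACE

Orientations are given as a unit quaternion [x, y, z, w].
In Python, from station import ctrl gives the robot as it stands.
- The arm moves only by the tool move_arm, never from a script. Its argument "series" is text: rows parted by semicolons, each of 5 numbers parted by spaces: the shift along the world's x, y, z normalised to -1 to 1, where 1 is 0.05 m, then the turn about the world's z normalised to -1 to 1, where 1 is 0.08 rad, then the opening, from 0 (shut) to 1 (fully open). In form: dx dy dz roll fingers; .... A call has 1 to 20 rows; each row shifts and turns the commanded pose from where the row before left it; what a row does not reach is not made up. A row lasts 1/8 s, in which the tool goes at most 62.5 mm and 10.7 degrees, less where a joint would pass 70% of its speed; a pose out of reach is approached as far as the arm can. A call with a number of a shift or a turn outside -1 to 1 is refused whole. A call with a gripper value outside its range is refused whole. The fingers move at their own pace and stop on an object; "force" is the grip in N (left out, the last holds). Time passes only in rows, so rows that do not move let the fingers close. It gives the time, the measured TCP pose, the force, the opening and the grip force at its end, in the units of the state.
- ctrl.observe(): the state, without advancing time (a new reading comes with each control period).
- ctrl.snapshot(name): name is "side" or "top"; returns a dict with "frame" (420x560x3 uint8, blue, green, red), "fx", "fy", "cx", "cy" (pixels), "R" (3x3) and "t" (3): a world point X has camera coordinates R X + t. Camera axes: x right, y down, z forward; pixel columns grow to the right and rows downward; lengths in m; the calibration is good to about 2 mm. A picture is of the moment at which its call begins. There is no depth.
- ctrl.sign_off(): hands the job in; it is judged then, once.
The state is a dict: "t": time; "joint_positions": joint angles; "joint_vel": joint speeds; "joint_efforts": joint torques, N m; "ee_pos": TCP position; "eef_rot": TCP orientation; "contact_force": force on the tool from outside, world axes, zero at the start; "torque": the same for the moment, N m; "gripper_width": opening from 0.0 (shut) to 1.0 (fully open); "gripper_force": force on a finger pad.
Only numpy, scipy, OpenCV 4.12 (cv2) and the standard library are available. Lean on these libraries where they do the work, as an engineer would, in place of code of your own. Each camera call takes 0.05 s, during which the arm holds its last target. There are 200 camera calls.

## Working session

There is one attempt and no reset: what is moved stays moved. The work goes in short steps, Python scripts to look and compute and a tool call to move; the robot and the scene stay as the last step left them, time stands still between calls to the robot, and variables do not carry over. Pictures are saved under pics/ and viewed, at most 10 in all, crops included, and the job is handed in when it is done.

Besides the shell and the picture viewer there is one more tool, called after "Emit:" as name(argument=value, ...), one argument or row to a line, values as JSON. move_arm: Moves the arm, as the interface text tells. Scaled input: -1 to 1 covers 0.05 m each way for a shift and 0.08 rad each way for a turn. Its arguments: {"type":"object","properties":{"series":{"type":"string"},"force":{"type":"number"}},"required":["series"]}

```bash
ls; mkdir -p pics
cat > h.py <<'E'
import numpy as np, cv2
from station import ctrl
def snap(view,name):
    s=ctrl.snapshot(view); cv2.imwrite(f"pics/{name}.png",s["frame"]); return s
def ray(s,u,v,z):
    "world point at height z seen at pixel u,v"
    R=np.array(s["R"]);t=np.array(s["t"]);c=-R.T@t
    d=R.T@np.array([(u-s["cx"])/s["fx"],(v-s["cy"])/s["fy"],1]); return c+d*(z-c[2])/d[2]
def proj(s,X):
    p=np.array(s["R"])@np.array(X)+np.array(s["t"]); return np.array([s["fx"]*p[0]/p[2]+s["cx"],s["fy"]*p[1]/p[2]+s["cy"]])
E
python3 - <<'E'
from h import *
for v in("top","side"):
    s=snap(v,v+"0"); R=np.array(s["R"]);print(v,s["fx"],(-R.T@s["t"]).round(3),R.round(3).tolist())
o=ctrl.observe();print(o["ee_pos"],o["eef_rot"],o["gripper_width"],o["t"],o["contact_force"])
E
```

```text
pics
top 459.80246382338476 [0.383 0.084 1.155] [[0.018, -1.0, 0.018], [-0.988, -0.02, -0.152], [0.152, -0.015, -0.988]]
side 501.0736380175675 [-0.022 -0.52   0.931] [[0.736, -0.677, -0.014], [-0.488, -0.516, -0.703], [0.469, 0.525, -0.711]]
[0.26066957 0.62205269 0.23041251] [ 1.97088205e-01  9.80385407e-01 -8.27219453e-04 -9.32386085e-05] 0.9973112558322228 0.1 [ 0.39560203 -0.83367008 -0.15178736]
```

View pics/top0.png

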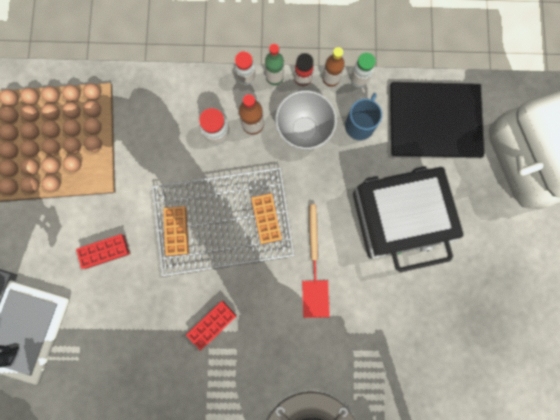

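View pics/side0.png

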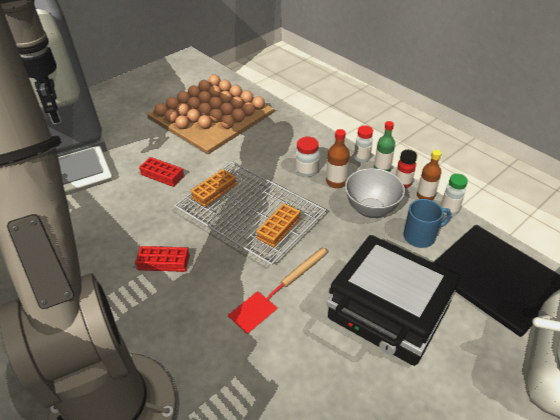

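The top view shows the maker at (410,212) with its handle bar at (425,262) and the rack centre at about (222,220). cooled_a and cooled_b are the waffles at (266,218) and (176,231). The red look-alikes are at (103,251) and (211,325). The syrup with the red cap is at (250,113). The side view shows the maker at (390,295). I'll check the maker and its handle in a close crop.

Run:
```python
import cv2,numpy as np
a=cv2.imread("pics/top0.png")[155:285,340:480]; b=cv2.imread("pics/side0.png")[225:370,300:470]
a=cv2.resize(a,(400,371),interpolation=cv2.INTER_CUBIC);b=cv2.resize(b,(400,341),interpolation=cv2.INTER_CUBIC)
b=cv2.copyMakeBorder(b,0,30,0,0,cv2.BORDER_CONSTANT);cv2.imwrite("pics/crop0.png",np.hstack([a,b]))
```

```text
(no output)
```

View pics/crop0.png

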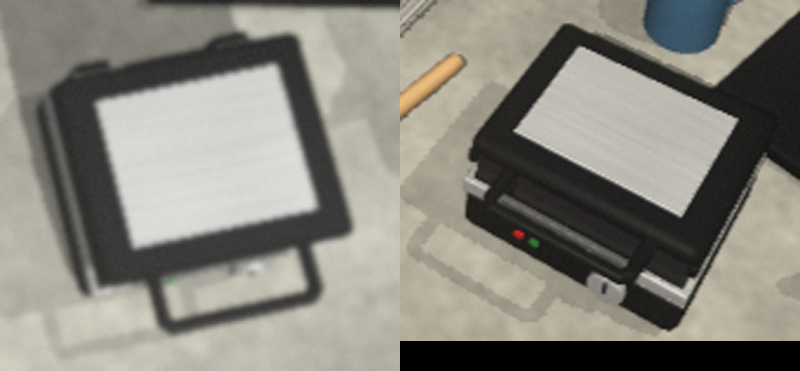

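```bash
cat >> h.py <<'E'
def tri(s1,p1,s2,p2):
    P=[np.array([[s["fx"],0,s["cx"]],[0,s["fy"],s["cy"]],[0,0,1]])@np.c_[s["R"],s["t"]] for s in(s1,s2)]
    X=cv2.triangulatePoints(P[0],P[1],np.array(p1,float).reshape(-1,2).T,np.array(p2,float).reshape(-1,2).T); return (X[:3]/X[3]).T
E
python3 - <<'E'
from h import *
import pickle
st=ctrl.snapshot("top");ss=ctrl.snapshot("side")
A=np.array([[170,326],[318,296],[55,95],[297,38],[350,232],[100,285]])/2.857+[340,155]
B=np.array([[97,190],[235,272],[170,27],[375,115],[295,255],[78,150]])/2.353+[300,225]
X=tri(st,A,ss,B);print(X.round(3))
for s,P in((st,A),(ss,B)): print([np.abs(proj(s,x)-p).max().round(1) for x,p in zip(X,P)])
d=X[0]-X[1];print("bar",np.linalg.norm(d),(X[0]+X[1])/2,"yaw",np.arctan2(-d[0],d[1]))
for a,b in((2,3),(5,4)): d=X[a]-X[b];print(np.linalg.norm(d),np.arctan2(-d[0],d[1]))
# rack corners & cooled (top view)
for n,u,v,z in[("c1",155,186,.028),("c2",278,165,.028),("c3",293,256,.028),("c4",161,275,.028),("ca",266,218,.058),("cb",175,231,.058),("spat",314,203,.02),("syr",249,102,.17),("jam",212,120,.095),("mug",364,118,.09),("bowl",306,118,.075)]: print(n,ray(st,u,v,z).round(3))
pickle.dump((st,ss),open("cams.pkl","wb"))
E
```

```text
[[ 0.41  -0.187  0.137]
 [ 0.436 -0.306  0.129]
 [ 0.596 -0.104  0.122]
 [ 0.641 -0.294  0.132]
 [ 0.484 -0.33   0.131]
 [ 0.442 -0.138  0.112]]
[np.float64(1.3), np.float64(1.4), np.float64(2.4), np.float64(0.8), np.float64(0.1), np.float64(1.2)]
[np.float64(1.7), np.float64(1.9), np.float64(2.7), np.float64(0.9), np.float64(0.1), np.float64(1.5)]
bar 0.12200313209442241 [ 0.42326399 -0.24617769  0.13312314] yaw 0.21290838837737322
0.19623997777579508 0.23182070186025852
0.19725033775170434 0.21296589328037352
c1 [0.604 0.393 0.028]
c2 [0.664 0.089 0.028]
c3 [0.437 0.048 0.028]
c4 [0.386 0.366 0.028]
ca [0.525 0.115 0.058]
cb [0.49  0.331 0.058]
spat [ 0.571 -0.003  0.02 ]
syr [0.772 0.156 0.17 ]
jam [0.755 0.249 0.095]
mug [ 0.77  -0.117  0.09 ]
bowl [0.772 0.022 0.075]
```

Run:
```python
from h import *
import pickle
from scipy.optimize import least_squares
st,ss=pickle.load(open("cams.pkl","rb"))
A=np.array([[170,326],[318,296],[55,95],[297,38],[350,232],[100,285]])/2.857+[340,155]
B=np.array([[97,190],[235,272],[170,27],[375,115],[295,255],[78,150]])/2.353+[300,225]
def pts(p):
    x,y,w,a,hw,xr=p
    L=np.array([[-.211,.056,.026],[-.211,-.056,.026],[xr,hw,.044],[xr,-hw,.044],[-.171,-hw,.044],[-.171,hw,.044]])
    c,s=np.cos(a),np.sin(a)
    X=np.c_[L[:,0]*c+L[:,2]*s+.085, L[:,1], -L[:,0]*s+L[:,2]*c+.085]
    return np.c_[x+np.cos(w)*X[:,0]-np.sin(w)*X[:,1], y+np.sin(w)*X[:,0]+np.cos(w)*X[:,1], X[:,2]]
f=lambda p: np.r_[[proj(st,q)-a for q,a in zip(pts(p),A)],[proj(ss,q)-b for q,b in zip(pts(p),B)]].ravel()
r=least_squares(f,[.54,-.21,.215,.05,.1,0],loss="soft_l1");print(r.x.round(4));print(f(r.x).reshape(-1,2).round(1).tolist())
P=pts(r.x);print("bar",(P[0]+P[1])/2)
```

```text
[ 0.5434 -0.2172  0.2341  0.0338  0.0965 -0.0103]
[[1.1, -0.4], [-2.9, -0.6], [3.4, -2.7], [-0.1, -0.1], [1.1, -0.2], [5.4, -0.3], [-0.9, 8.1], [-5.5, 2.3], [-1.8, -1.1], [-1.9, 1.0], [0.7, -0.9], [-0.1, -4.2]]
bar [ 0.42180547 -0.24616874  0.1181079 ]
```

Emit:
move_arm(
  series="0.6 -0.965 0 -0.99 0.38; 0.6 -0.965 0 -0.99 0.38; 0.6 -0.965 0 -0.99 0.38; 0.6 -0.965 0 -0.99 0.38; 0.6 -0.965 0 -0.99 0.38; 0.6 -0.965 0 -0.99 0.38; 0.6 -0.965 0 -0.99 0.38; 0.6 -0.965 0 -0.99 0.38; 0 -0.965 0 -0.99 0.38; 0 -0.965 0 -0.99 0.38; 0 -0.965 0 -0.99 0.38; 0 -0.965 0 -0.99 0.38; -0.26 -0.965 0 0 0.38; -0.26 -0.965 0 0 0.38; -0.26 -0.965 0 0 0.38; -0.26 -0.965 0 0 0.38; -0.26 -0.965 0 0 0.38; -0.26 -0.965 0 0 0.38; 0 0 0 0 0.38",
  force=20,
)

```text
t: 2.58
ee_pos: [0.4211, -0.2498, 0.2316]
eef_rot: [0.627, 0.779, -0.001, 0.001]
contact_force: [0.1, -0.2, 0.6]
gripper_width: 0.377
gripper_force: 0.0
```

Emit:
move_arm(
  series="0 0.05 -0.7 0.1 0.38; 0 0 -0.6 0 0.38; 0 0 0 0 0.38; 0 0 0 0 0.38",
)

```text
t: 3.08
ee_pos: [0.4235, -0.2433, 0.1672]
eef_rot: [0.62, 0.784, 0.0, 0.0]
contact_force: [0.1, -0.7, 0.7]
gripper_width: 0.383
gripper_force: 0.0
```

Run:
```python
from h import *
a=snap("top","t1")["frame"][200:290,370:480]; b=snap("side","s1")["frame"][225:370,280:450]
a=cv2.resize(a,(400,327),interpolation=cv2.INTER_CUBIC);b=cv2.resize(b,(400,341),interpolation=cv2.INTER_CUBIC)
a=cv2.copyMakeBorder(a,0,14,0,0,cv2.BORDER_CONSTANT);cv2.imwrite("pics/crop1.png",np.hstack([a,b]))
```

```text
(no output)
```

View pics/crop1.png

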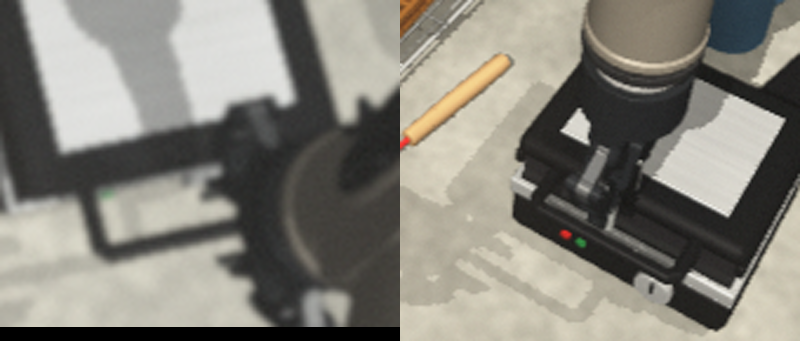

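Emit:
move_arm(
  series="0 0 -0.4 0 0.38; 0 0 -0.4 0 0.38; 0 0 -0.4 0 0.38; 0 0 0 0 0.38; 0 0 0 0 0.1; 0 0 0 0 0.1; 0 0 0 0 0.1; 0 0 0 0 0.1; 0 0 0 0 0.1",
  force=20,
)

```text
t: 4.3
ee_pos: [0.4199, -0.2445, 0.1068]
eef_rot: [0.622, 0.783, -0.001, -0.001]
contact_force: [-8.5, -2.6, 1.8]
gripper_width: 0.13
gripper_force: 22.5
```

Run:
```python
import numpy as np
p=np.linspace(.18,1.88,20);u=np.array([.975,.22])
s=-np.diff(np.cos(p))*4.252;z=np.diff(np.sin(p))*4.252
for a,b in zip(s,z):print(f"{a*u[0]:.3f} {a*u[1]:.3f} {b:.3f};",end=" ")
```

```text
0.083 0.019 0.371; 0.115 0.026 0.362; 0.146 0.033 0.350; 0.176 0.040 0.335; 0.204 0.046 0.318; 0.231 0.052 0.298; 0.256 0.058 0.275; 0.279 0.063 0.251; 0.300 0.068 0.224; 0.318 0.072 0.196; 0.334 0.075 0.166; 0.347 0.078 0.135; 0.357 0.081 0.102; 0.365 0.082 0.069; 0.369 0.083 0.035; 0.371 0.084 0.002; 0.369 0.083 -0.032; 0.365 0.082 -0.066; 0.358 0.081 -0.099;
```

Emit:
move_arm(
  series="0.03 0.02 0.37 0 0.1; 0.11 0.03 0.36 0 0.1; 0.15 0.03 0.35 0 0.1; 0.18 0.04 0.34 0 0.1; 0.2 0.05 0.32 0 0.1; 0 0 0 0 0.1",
)

```text
t: 5.05
ee_pos: [0.454, -0.2366, 0.1952]
eef_rot: [0.621, 0.783, -0.001, -0.001]
contact_force: [-10.0, -1.6, 8.6]
gripper_width: 0.13
gripper_force: 22.2
```

Emit:
move_arm(
  series="0.16 0.05 0.34 0 0.1; 0.22 0.06 0.29 0 0.1; 0.28 0.06 0.25 0 0.1; 0.3 0.07 0.22 0 0.1; 0.32 0.07 0.2 0 0.1; 0.33 0.07 0.17 0 0.1; 0 0 0 0 0.1",
)

```text
t: 5.92
ee_pos: [0.5375, -0.2171, 0.2698]
eef_rot: [0.621, 0.784, 0.0, 0.001]
contact_force: [-2.2, 0.9, 10.2]
gripper_width: 0.131
gripper_force: 21.5
```

Emit:
move_arm(
  series="0.35 0.08 0.2 0 0.1; 0.36 0.08 0.14 0 0.1; 0.36 0.08 0.07 0 0.1; 0.37 0.08 0.04 0 0.1; 0.37 0.08 0 0 0.1; 0 0 0 0 0.1",
)

```text
t: 6.68
ee_pos: [0.629, -0.1958, 0.2908]
eef_rot: [0.62, 0.784, 0.001, 0.002]
contact_force: [4.0, -0.2, 1.6]
gripper_width: 0.125
gripper_force: 21.1
```

Emit:
move_arm(
  series="0.37 0.08 -0.03 0 0.1; 0.36 0.08 -0.06 0 0.1; 0.36 0.08 -0.1 0 0.1; 0.3 0.06 -0.1 0 0.1; 0 0 0 0 0.1; 0 0 0 0 0.1",
)

```text
t: 7.42
ee_pos: [0.6977, -0.18, 0.2751]
eef_rot: [0.62, 0.784, 0.001, 0.001]
contact_force: [4.6, 3.0, 0.2]
gripper_width: 0.123
gripper_force: 21.8
```

Emit:
move_arm(
  series="0 0 0 0 0.35; 0 0 0 0 0.35; 0 0 0 0 0.35; 0 0 0.4 0 0.35; 0 0 0.8 0 0.35; 0 0 0.8 0 0.5; -0.6 0.5 0 -1 0.8; -0.6 0.8 0 -1 0.8; -0.6 0.8 0 -1 0.8; -0.6 0.8 0 -1 0.8; -0.6 0.8 0 -1 0.8; 0 0.6 0 -1 0.8; 0 0.4 0 -1 0.8; 0 0 0 -1 0.8; 0 0 0 -1 0.8; 0 0 0 -1 0.8; 0 0 0 -1 0.8; 0 0 0 -1 0.8",
)

```text
t: 9.68
ee_pos: [0.5472, 0.0535, 0.3764]
eef_rot: [0.913, 0.407, 0.001, -0.0]
contact_force: [0.1, -0.2, 0.7]
gripper_width: 0.8
gripper_force: 0.0
```

Run:
```python
from h import *
import pickle
st=snap("top","t2");ss=snap("side","s2");pickle.dump((st,ss),open("cams2.pkl","wb"))
a=st["frame"][150:290,340:480]; b=ss["frame"][200:370,300:470]
cv2.imwrite("pics/crop2.png",np.hstack([cv2.resize(x,(400,400),interpolation=cv2.INTER_CUBIC) for x in(a,b)]))
```

```text
(no output)
```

View pics/crop2.png

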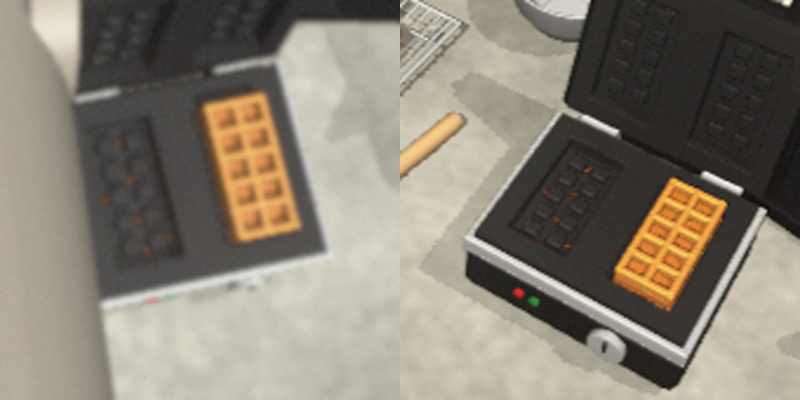

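The lid is fully open. The waffle sits in the right (-y) pocket, with top-face corners in the top crop at about (203,102), (267,93), (300,230) and (237,240). The left pocket holds only crumbs.

Run:
```python
from h import *
import pickle
from scipy.optimize import least_squares
st,ss=pickle.load(open("cams2.pkl","rb"))
A=np.array([[203,102],[267,93],[300,230],[237,240]])/2.857+[340,150]
B=np.array([[280,178],[327,195],[272,295],[215,272]])/2.353+[300,200]
L=np.array([[58,26,100],[58,-26,100],[-58,-26,100],[-58,26,100]])/1e3
def pts(p):
    c,s=np.cos(p[2]),np.sin(p[2]); return np.c_[p[0]+c*L[:,0]-s*L[:,1],p[1]+s*L[:,0]+c*L[:,1],L[:,2]]
f=lambda p:np.r_[[proj(st,q)-a for q,a in zip(pts(p),A)],[proj(ss,q)-b for q,b in zip(pts(p),B)]].ravel()
r=least_squares(f,[.55,-.26,.22],loss="soft_l1");print(r.x.round(4),f(r.x).reshape(-1,2).round(1).tolist())
# segmentation of orange blob
for s,n in((st,"t"),(ss,"s")):
    h=cv2.cvtColor(s["frame"],cv2.COLOR_BGR2HSV);m=cv2.inRange(h,(8,110,110),(25,255,255));m[:, :360]=0
    k,lab,stt,c=cv2.connectedComponentsWithStats(m);i=1+stt[1:,4].argmax()
    box=cv2.minAreaRect(np.argwhere(lab==i)[:,::-1].astype(np.float32));print(n,stt[i],c[i],box, proj(s,[*r.x[:2],.1]), ray(s,*c[i],.098))
```

```text
[ 0.5517 -0.2642  0.215 ] [[0.6, 0.2], [-0.5, -0.8], [0.1, -0.7], [0.5, 0.2], [-2.9, -1.1], [0.9, 3.2], [-0.0, 1.8], [-0.7, -1.7]]
t [ 411  182   34   53 1196] [427.25334448 208.08695652] ((427.2353515625, 207.9412078857422), (51.417545318603516, 23.768489837646484), 75.96376037597656) [428.23883908 207.71217348] [ 0.55105707 -0.26253464  0.098     ]
s [ 391  275   48   57 1475] [414.07457627 302.93423729] ((413.9244689941406, 302.2776794433594), (29.525602340698242, 52.699363708496094), 29.248823165893555) [415.86346832 299.6981052 ] [ 0.54425441 -0.26588211  0.098     ]
```

Emit:
move_arm(
  series="0.1 -0.9 0 -0.97 0.85; 0 -0.9 0 -0.97 0.85; 0 -0.9 0 -0.97 0.85; 0 -0.9 0 -0.97 0.85; 0 -0.9 0 -0.97 0.85; 0 -0.9 0 -0.97 0.85; 0 -0.93 -0.5 -0.97 0.85; 0 0 -1 -0.97 0.85; 0 0 -1 0 0.85; 0 0 -1 0 0.85; 0 0 -1 0 0.85; 0 0 -0.4 0 0.85; 0 0 0 0 0.85",
)

```text
t: 11.4
ee_pos: [0.5518, -0.2625, 0.1298]
eef_rot: [0.994, 0.111, -0.0, -0.0]
contact_force: [0.9, 0.0, 0.0]
gripper_width: 0.848
gripper_force: 0.0
```

Emit:
move_arm(
  series="0 0 -0.3 0 0.85; 0 0 -0.3 0 0.85; 0 0 -0.2 0 0.85; 0 0 0 0 0.85; 0 0 0 0 0.85",
)

```text
t: 12.02
ee_pos: [0.552, -0.2626, 0.0901]
eef_rot: [0.994, 0.111, 0.0, 0.0]
contact_force: [0.4, -0.2, -0.1]
gripper_width: 0.855
gripper_force: 0.0
```

Run:
```python
from h import *
s=snap("side","s3");b=s["frame"][200:350,340:490];cv2.imwrite("pics/crop3.png",cv2.resize(b,(600,600),interpolation=cv2.INTER_CUBIC))
o=ctrl.observe();print(o["ee_pos"],o["contact_force"])
```

```text
[ 0.55215081 -0.26268221  0.09023887] [-0.26819937  0.19867394  0.37668424]
```

View pics/crop3.png

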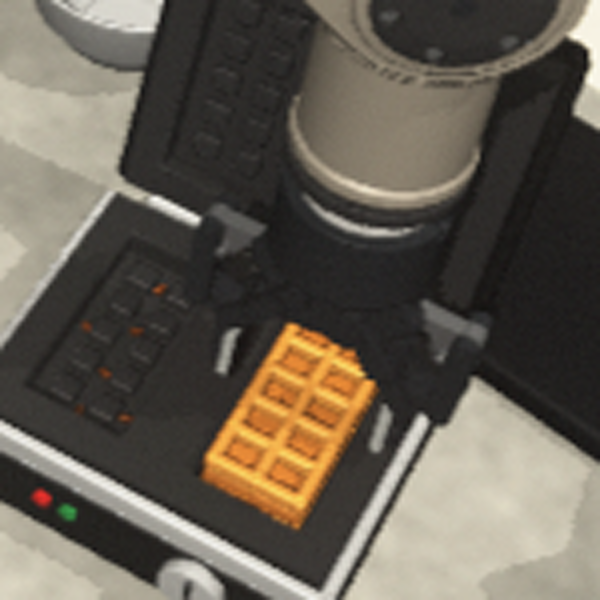

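The fingers straddle the waffle, with the pads at (228,352) and (380,428) and the waffle centre near (295,417). They are clear of the plate, so I'll lower slightly, close and lift.

Emit:
move_arm(
  series="-0.06 -0.02 -0.06 0 0.75; 0 0 0 0 0.6; 0 0 0 0 0.5; 0 0 0 0 0.5; 0 0 0 0 0.5; 0 0 0 0 0.5",
  force=30,
)

```text
t: 12.82
ee_pos: [0.5487, -0.2636, 0.087]
eef_rot: [0.994, 0.11, -0.0, 0.0]
contact_force: [-2.5, 0.9, 3.6]
gripper_width: 0.599
gripper_force: 32.1
```

Emit:
move_arm(
  series="0 0 0.1 0 0.5; 0 0 0.2 0 0.5; 0 0 0.3 0 0.5; 0 0 0.3 0 0.5; 0 0 0.4 0 0.5; 0 0 0.4 0 0.5; 0 0 0 0 0.5; 0 0 0 0 0.5; 0 0 0 0 0.5",
)

```text
t: 13.95
ee_pos: [0.5484, -0.2631, 0.171]
eef_rot: [0.994, 0.111, -0.001, -0.0]
contact_force: [-0.9, -0.1, -1.3]
gripper_width: 0.601
gripper_force: 31.6
```

Run:
```python
from h import *
s=snap("side","s4");b=s["frame"][170:350,340:490];cv2.imwrite("pics/crop4.png",cv2.resize(b,(500,600),interpolation=cv2.INTER_CUBIC))
o=ctrl.observe();print(o["ee_pos"],o["contact_force"],o["gripper_width"],o["gripper_force"])
```

```text
[ 0.54844584 -0.26314975  0.17104585] [-0.0588034  -0.08978545 -1.5432046 ] 0.6025517993727226 31.605990529060364
```

View pics/crop4.png

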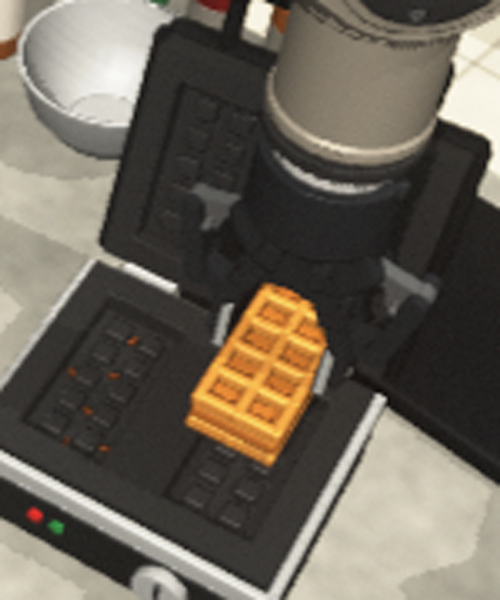

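Emit:
move_arm(
  series="-0.04 0.3 0 0 0.5; -0.04 0.6 0 -0.05 0.5; -0.04 0.7 0 -0.05 0.5; -0.04 0.7 0 -0.05 0.5; -0.04 0.7 0 -0.05 0.5; -0.04 0.7 0 -0.05 0.5; -0.04 0.7 0 -0.05 0.5; -0.04 0.7 0 -0.05 0.5; -0.04 0.7 0 -0.05 0.5; -0.04 0.7 0 -0.05 0.5; -0.04 0.7 0 -0.05 0.5; -0.04 0.7 0 -0.05 0.5; -0.04 0.7 0 -0.05 0.5; -0.04 0.6 0 0 0.5; -0.04 0.4 0 0 0.5; -0.04 0.14 0 0 0.5; 0 0 -0.6 0 0.5; 0 0 -0.4 0 0.5; 0 0 0 0 0.5",
)

```text
t: 16.38
ee_pos: [0.5159, 0.2222, 0.1205]
eef_rot: [0.996, 0.086, -0.001, 0.001]
contact_force: [-0.5, -0.0, -0.6]
gripper_width: 0.596
gripper_force: 31.7
```

Run:
```python
from h import *
s=snap("top","t5");q=snap("side","s5")
a=cv2.resize(s["frame"][150:290,140:310],(400,329));b=cv2.resize(q["frame"][140:280,160:340],(400,311));b=cv2.copyMakeBorder(b,0,18,0,0,cv2.BORDER_CONSTANT)
cv2.imwrite("pics/crop5.png",np.hstack([a,b]))
o=ctrl.observe();print(o["ee_pos"],o["contact_force"],o["gripper_width"],o["gripper_force"])
```

```text
[0.51731181 0.22285705 0.12220775] [ 0.35522329 -0.10019195 -0.87416546] 0.5977195969730558 31.748029589653015
```

View pics/crop5.png

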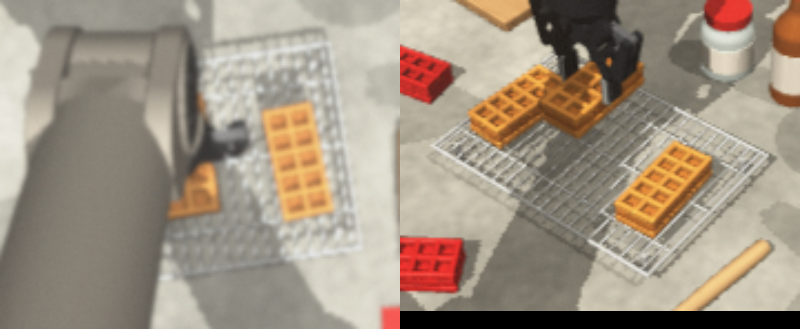

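Emit:
move_arm(
  series="0 0 -0.4 0 0.5; 0 0 -0.4 0 0.5; 0 0 -0.3 0 0.5; 0 0 -0.15 0 0.5; 0 0 -0.1 0 0.5; 0 0 0 0 0.5; 0 0 0 0 0.5",
)

```text
t: 17.35
ee_pos: [0.5172, 0.2237, 0.0547]
eef_rot: [0.996, 0.087, 0.0, -0.0]
contact_force: [0.7, -0.0, -1.3]
gripper_width: 0.597
gripper_force: 31.8
```

Emit:
move_arm(
  series="0 0 -0.05 0 0.5; 0 0 -0.04 0 0.5; 0 0 -0.02 0 0.5; 0 0 0 0 0.5; 0 0 0 0 0.5",
)

```text
t: 17.98
ee_pos: [0.5169, 0.2236, 0.0488]
eef_rot: [0.996, 0.087, 0.0, 0.0]
contact_force: [0.3, 0.1, -1.5]
gripper_width: 0.596
gripper_force: 31.8
```

Emit:
move_arm(
  series="0 0 -0.04 0 0.5; 0 0 -0.02 0 0.5; 0 0 0 0 0.5; 0 0 0 0 0.5",
)

```text
t: 18.48
ee_pos: [0.5169, 0.2235, 0.0458]
eef_rot: [0.996, 0.087, 0.0, 0.0]
contact_force: [-0.4, 1.0, -1.2]
gripper_width: 0.599
gripper_force: 31.8
```

Emit:
move_arm(
  series="0 0 -0.03 0 0.5; 0 0 0 0 0.5; 0 0 0 0 0.5",
)

```text
t: 18.85
ee_pos: [0.517, 0.2236, 0.0449]
eef_rot: [0.996, 0.087, 0.0, -0.0]
contact_force: [-2.0, 0.3, 6.4]
gripper_width: 0.597
gripper_force: 32.6
```

Contact at about 7 N, so I'll release and retreat.

Emit:
move_arm(
  series="0 0 0.02 0 0.66; 0 0 0 0 0.72; 0 0 0 0 0.82; 0 0 0 0 0.82; 0 0 0 0 0.82; 0 0 0.2 0 0.82; 0 0 0.5 0 0.82; 0 0 0.9 0 0.82; 0 0 1 0 0.82; 0 0 1 0 0.82; -0.2 0.8 0 0 0.82; -0.2 1 0 0 0.82; -0.2 1 0 0 0.82; 0 1 0 0 0.82; 0 1 0 0 0.82; 0 0 0 0 0.82; 0 0 0 0 0.82",
)

```text
t: 20.98
ee_pos: [0.4871, 0.4626, 0.2256]
eef_rot: [0.996, 0.086, 0.0, 0.0]
contact_force: [-0.1, 0.0, 0.8]
gripper_width: 0.822
gripper_force: 0.0
```

Run:
```python
from h import *
s=snap("top","t6");q=snap("side","s6")
cv2.imwrite("pics/final.png",np.hstack([cv2.resize(x["frame"],(400,300)) for x in(s,q)]))
h=cv2.cvtColor(s["frame"],cv2.COLOR_BGR2HSV);m=cv2.inRange(h,(8,110,110),(25,255,255));m=m[:,:300]
k,l,st,c=cv2.connectedComponentsWithStats(m)
for i in range(1,k):
    if st[i,4]>300:print(st[i],ray(s,*c[i],.056).round(3))
```

```text
[  15   99   75   93 2242] [0.692 0.641 0.056]
[240 102  22  22 326] [0.788 0.159 0.056]
[ 208  195   28   50 1036] [0.52  0.222 0.056]
[252 194  29  50 984] [0.525 0.115 0.056]
[ 164  206   24   49 1050] [0.491 0.331 0.056]
```

View pics/final.png

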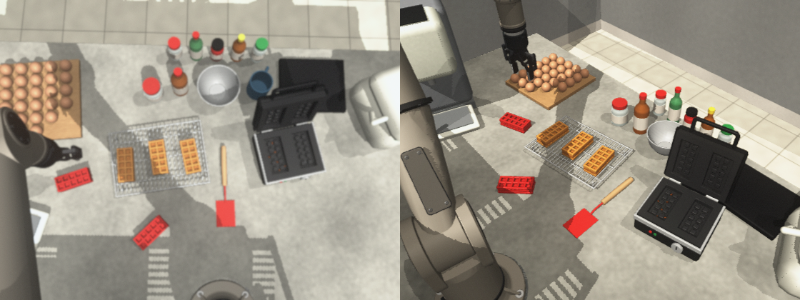

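The waffle lies flat mid-rack at (0.520, 0.222), clear of both cooled waffles. The lid is still open and nothing else has moved.

```bash
python3 -c "
from station import ctrl
print(ctrl.sign_off())"
```

```text
the job is handed in; nothing more can be done
None
```

The job is handed in (the sign-off returned no verdict): the last pictures show the lid standing open, the waffle flat in the middle of the rack clear of both cooled waffles, and nothing else visibly moved.

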